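# Prop the hardware bin's lid open

### The job

Prop the lid of the grey hardware bin open for restocking: take the orange grip of the prop rod, swing the rod up out of its clip so that its crossbar raises the lid, and slide it along the yellow strip until you feel it drop fully into the slot, so that the rod alone holds the lid up when you let go. Do not force the rod once it has seated, as that crushes the strip's spring buffer, and leave the other things on the bench where they are.

Things in the scene. Friction and masses are not known exactly. Their poses are not given: they have to be found in the camera images.
- bin: Fixed grey steel bin, 240 mm deep (its x) by 240 mm wide (its y), 148 mm high. Origin under its centre on the bench; its x axis points away from the robot towards the lid hinge (yaw varies), y to the left, z up. The prop rod hangs on the outside of its right wall (-y side).
- lid (a joint): Blue steel lid, about 0.5 kg. Angle in rad: 0 shut, grows as its front edge rises (at most 1.5). It turns freely about the bin's y axis at lid_hinge and falls shut by itself. It reaches 295 mm forward of the hinge, from 120 mm left to 142 mm right of the bin's centre plane. Once propped it stands at 0.57 to 1.2 rad, as the slot is set.
- lid_hinge (a point): Centre of the lid's hinge line: 120 mm behind the bin's centre, 150 mm above the bench; the hinge line runs along the bin's y.
- strip_edge (a point): Point on the lower edge of the yellow strip (12 mm wide) under the lid's right border, 200 mm forward of the hinge line, 134 mm right of the bin's centre plane, 18 mm below the hinge with the lid shut; axes as the lid's. The edge has a slot 14 mm long, 10 mm deep; its centre is somewhere 103 to 147 mm from the hinge, reset each time, not reported. A stop tooth on its hinge side reaches 8 mm below the edge.
- rod (a joint): Steel prop rod, 10 mm thick, 190 mm from pivot to crossbar, 0.15 kg, turning almost freely. Angle in rad: 0 lying level in its open-topped black clip, pointing to the bin's front (-x); grows as it swings up and back towards the hinge, parallel to the bin's right wall (at most 1.8). The 10 mm crossbar at its end runs along the bin's y: inward under the yellow strip, outward through the orange grip.
- rod_pivot (a point): The rod's pivot: 70 mm behind and 155 mm right of the bin's centre, 50 mm above the bench. Swung up, the crossbar meets the shut lid's strip at about 0.42 rad, then carries the lid (up to 12 N) and slides along the strip. In the slot the lid drops by about 0.07 rad and the rod, at 1.1 to 1.62 rad, is locked both ways (4 mm play): pushing on meets the sprung stop. Let go short of the slot, both fall.
- grip (a point): Centre of the orange grip sleeve, 18 mm diameter, 64 mm long (26 mm end flanges), axis along the bin's y, spinning freely on the crossbar. 205 mm right of the bin's centre plane, 190 mm from the pivot; at the start 120 mm in front of the bin's centre, 50 mm above the bench. Pinch it from above, fingers closing along the bin's x; its centre stays 63 mm clear of the lid's right edge.
- jar: Bystander: green glass jar with black cap, 62 mm diameter, 85 mm high, on the bench to the right of the grip. Origin at the centre of its underside.
- nut_plate: Bystander: steel anchor nut plate, 70 x 50 mm, 30 mm high. Origin under its centre.
- grommet1: Bystander: brass grommet, 32 mm diameter, 9 mm high, in front of the bin. Origin under its centre.
- grommet2: Bystander: as grommet1.
- grommet3: Bystander: as grommet1.
- puller: Bystander: cotter-pin puller with red enamel handle, about 190 mm long, 22 mm high, to the left of the bin. Origin under its collar.
- strip (a joint): Spring buffer of the yellow strip: travel in m along the lid towards the hinge, 0 at rest. It starts to give when the crossbar pushes the slot's hinge-side wall (stop tooth) with about 10 N (some 5 N at the grip) and gives 1 mm more for each 5 N; beyond 3.5 mm (27 N, some 13 N at the grip) counts as forced. Seated and released it reads 0.

How it is judged:
At the end, for the whole second after the job is handed in: Lid open by more than 0.48 rad and rod up by more than 1.02 rad, both at rest (under 0.05 rad/s); the crossbar's axis at least 2 mm above the strip's lower edge, measured square to the lid (7 of the slot's 10 mm deep); the strip's spring buffer relaxed (under 3 mm) (value of joint lid above 0.48 rad and value of joint rod above 1.02 rad and velocity of joint lid between -0.05 and 0.05 rad/s and velocity of joint rod between -0.05 and 0.05 rad/s and value of joint strip below 0.003 m and z of grip in the frame of strip_edge above 0.002 m); the robot touches nothing.
It fails at once if a bystander (jar, nut plate, grommet or puller) is shifted by more than 30 mm (distance of any of jar, nut_plate, grommet1, grommet2, grommet3, puller from where it was at the start of the episode above 0.03 m).
It fails at once if the jar is tipped by more than 0.5 rad (angle between jar's own z axis and vertical above 0.5 rad).
It fails at once if the rod is forced on after it has seated: the strip's spring buffer is pushed in by more than 3.5 mm (value of joint strip above 0.0035 m).
It also fails if it takes over 58 s, if anything falls off the work surface, if the arm or the gripper's body presses on something with over 40 N, if the wrist force passes 120 N, or if a joint passes its speed limit or range.

### The arm

A 6-joint arm with a two-finger parallel gripper is mounted at the origin on the work surface. World frame = base frame: x ahead of the robot, y to its left, z up, the work surface at z = 0. Lengths are in m, angles in rad, forces in N, time in s.
With the tool pointing down it reaches from about 0.375 to 0.925 m from the base axis. Payload 5.7 kg.
Tool frame: the origin (TCP) lies at the very end of the fingers, on their centre line; the grasp point (between the pads) lies 19 mm behind it (grip_depth is the distance from the TCP to the grasp point, in m); z points along the fingers, y is the direction in which the jaws open and shut (so a half turn about z gives the same grasp; the last joint's range is limited). The gripper opens to 88 mm and grips with 3 to 60 N. Pads are 20 mm wide; open, the fingers measure 115 mm over their backs; the gripper's body (75 mm by 178 mm) begins 61 mm behind the grasp point.
Start: joints at [-1.402, 0.359, 1.51, -0, 1.272, -0.115], TCP at [0.168, -0.576, 0.223] pointing down, gripper open.
Joint ranges: [-2.97, 2.97], [-1.01, 2.36], [0.21, 2.38], [-0.96, 4.11], [0.2, 2.71], [-2.98, 2.98]. Speed limits (rad/s): [2.39, 2.39, 3.14, 3.14, 3.14, 3.14].

### API

Orientations are given as a rotation vector (axis times angle).
In Python, from rig import state, capture, finish_job, grip_depth gives the robot as it stands.
- The arm moves only by the tool send_rows, never from a script. Its argument "steps" is a list of rows, each a list of 6 numbers: the shift along the tool's x, y, z in cm, then the turn, a rotation vector about the tool's x, y, z in degrees. A call has 1 to 20 rows; each row shifts and turns the pose as measured when the row begins, along the tool's axes as they then stand; what a row does not reach is not made up. A row lasts 1/8 s, in which the tool goes at most 62.5 mm and 10.7 degrees, less where a joint would pass 70% of its speed; a pose out of reach is approached as far as the arm can. A call is refused whole if a number of a shift passes 6.25 or a number of a turn 10.7, either way. A call with a gripper value outside its range is refused whole. "grip" is the opening, from -1 (shut) to 1 (fully open), so that 0 is half open, set as the call begins (left out, the last holds). The fingers move at their own pace and stop on an object; the grip force is fixed at half the most. Time passes only in rows, so rows that do not move let the fingers close. It gives the time, the measured TCP pose, the force and the opening at its end, in the units of the state.
- state(): the state, without advancing time (a new reading comes with each control period).
- capture(name): name is "scene" or "side" or "wrist"; returns a dict with "frame" (420x560x3 uint8, blue, green, red), "intrinsics" (3x3 intrinsics, pixels), "cam_to_world" (4x4, takes a point from camera to world coordinates). Camera axes: x right, y down, z forward; pixel columns grow to the right and rows downward; lengths in m; the calibration is good to about 2 mm. A picture is of the moment at which its call begins. There is no depth.
- finish_job(): hands the job in, once; it reports no verdict.
The state is a dict: "time": time; "qpos": joint angles; "joint_vel": joint speeds; "joint_efforts": joint torques, N m; "eef_pos": TCP position; "tool_rot": TCP orientation; "ft_force": force on the tool from outside, world axes, zero at the start; "wrist_torque": the same for the moment, N m; "grip_width": opening from 0.0 (shut) to 1.0 (fully open).
Only numpy, scipy, OpenCV 4.12 (cv2) and the standard library are available. Lean on these libraries where they do the work, as an engineer would, in place of code of your own. Each camera call takes 0.05 s, during which the arm holds its last target.

## Working session

There is one attempt and no reset: what is moved stays moved. The work goes in short steps, Python scripts to look and compute and a tool call to move; the robot and the scene stay as the last step left them, time stands still between calls to the robot, and variables do not carry over. Pictures are saved under pics/ and viewed, and the job is handed in when it is done.

Besides the shell and the picture viewer there is one more tool, called after "Call:" as name([rows], argument=value, ...), one row to a line, values as JSON. send_rows: Moves the arm, as the interface text tells. Its arguments: {"type":"object","properties":{"steps":{"type":"array","items":{"type":"array","items":{"type":"number"}}},"grip":{"type":"number"}},"required":["steps"]}

```bash
ls; mkdir -p pics
python3 - <<'E'
from rig import state,capture
import cv2,numpy as np
print(state())
for n in("scene","side","wrist"):
    c=capture(n); cv2.imwrite(f"pics/{n}0.png",c["frame"]); np.savez(f"pics/{n}0.npz",K=c["intrinsics"],T=c["cam_to_world"]); print(n,c["intrinsics"].tolist(),np.round(c["cam_to_world"],3).tolist())
E
```

```text
pics
{'time': 0.0, 'qpos': array([-1.40210111e+00,  3.59506838e-01,  1.51139507e+00, -1.49927078e-06,
        1.27251309e+00, -1.15115903e-01]), 'joint_vel': array([ 0.00019233, -0.00097972,  0.00061852,  0.00157466,  0.00166448,
        0.00092023]), 'joint_efforts': array([ 2.94723541e-03, -5.15368903e+01, -2.70729661e+01,  6.76335138e-02,
        3.52977519e-02, -1.82669773e-04]), 'eef_pos': array([ 0.16787833, -0.57533031,  0.22182273]), 'tool_rot': array([-3.10821083e+00, -4.44057797e-01,  7.88811090e-05]), 'ft_force': array([-0.53665968, -0.09658323, -0.87662517]), 'wrist_torque': array([-0.03334527, -0.01721675,  0.03816569]), 'grip_width': 0.9984855921383222}
scene [[447.2644186918834, 0.0, 283.64919860544944], [0.0, 447.2644186918834, 203.18550096173374], [0.0, 0.0, 1.0]] [[-0.911, -0.298, 0.285, 0.248], [-0.412, 0.688, -0.597, 0.602], [-0.018, -0.661, -0.75, 0.811], [0.0, 0.0, 0.0, 1.0]]
side [[458.0959226929786, 0.0, 275.25332163657254], [0.0, 458.0959226929786, 211.7820265956063], [0.0, 0.0, 1.0]] [[-0.752, -0.498, 0.432, 0.108], [-0.659, 0.587, -0.469, 0.486], [-0.02, -0.638, -0.77, 0.866], [0.0, 0.0, 0.0, 1.0]]
wrist [[375.67504000780184, 0.0, 279.4733177297766], [0.0, 375.67504000780184, 204.19281773663656], [0.0, 0.0, 1.0]] [[0.28, -0.918, -0.28, 0.244], [-0.96, -0.268, -0.081, -0.552], [-0.0, 0.291, -0.957, 0.384], [0.0, 0.0, 0.0, 1.0]]
```

View pics/scene0.png

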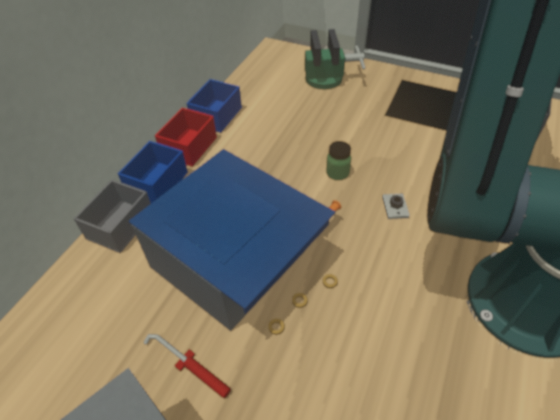

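View pics/side0.png

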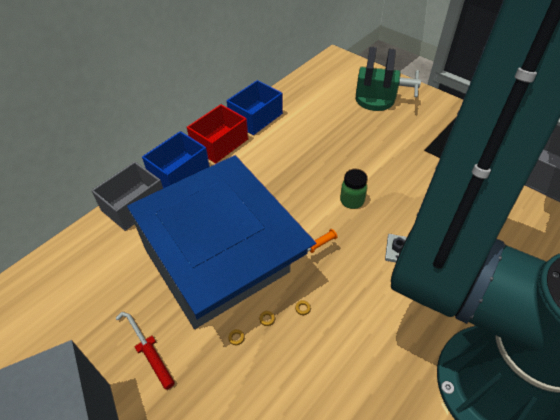

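View pics/wrist0.png

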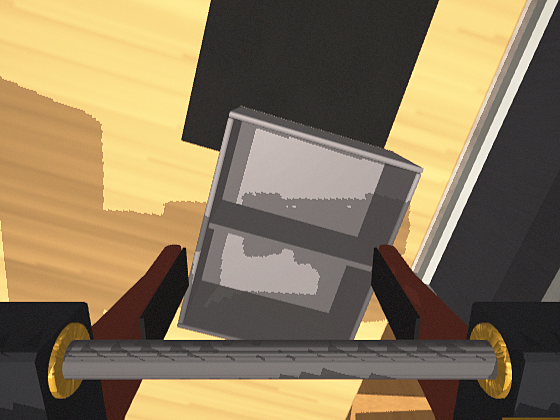

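Run:
```python
import cv2,numpy as np
for n,(x,y,w,h) in dict(scene=(120,140,240,200),side=(110,140,240,200)).items():
    i=cv2.imread(f"pics/{n}0.png")[y:y+h,x:x+w]; cv2.imwrite(f"pics/{n}0z.png",cv2.resize(i,None,fx=3,fy=3,interpolation=cv2.INTER_CUBIC))
```

```text
(no output)
```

View pics/scene0z.png

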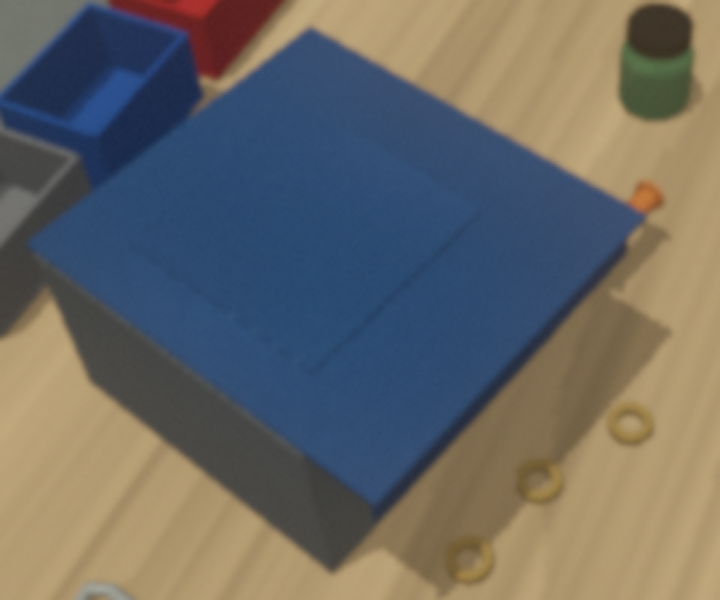

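View pics/side0z.png

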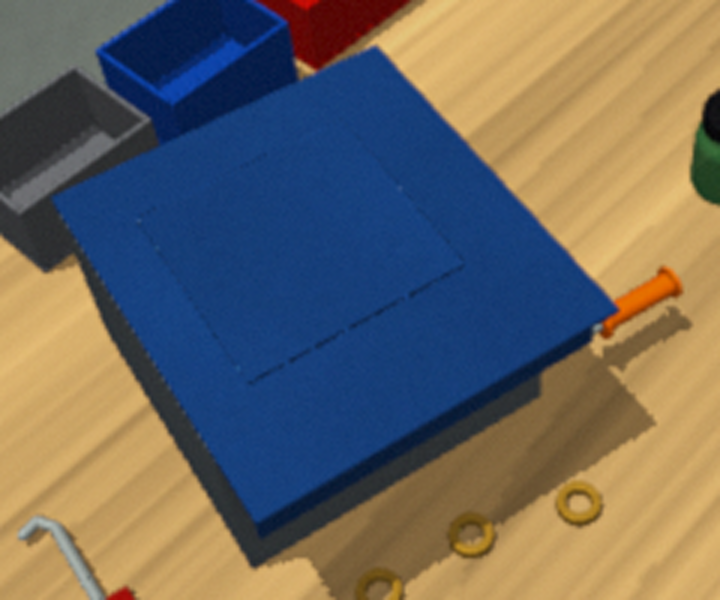

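```bash
cat > h.py <<'E'
import numpy as np,cv2
def load(n):
    d=np.load(f"pics/{n}.npz"); return d["K"],d["T"]
def proj(P,K,T):
    P=np.atleast_2d(P); p=(P-T[:3,3])@T[:3,:3]; q=p@K.T; return q[:,:2]/q[:,2:]
def ray(uv,z,K,T):
    d=T[:3,:3]@np.linalg.solve(K,[*uv,1]); o=T[:3,3]; return o+d*(z-o[2])/d[2]
def b2w(p,b):
    p=np.atleast_2d(p); c,s=np.cos(b[2]),np.sin(b[2]); return np.c_[b[0]+c*p[:,0]-s*p[:,1],b[1]+s*p[:,0]+c*p[:,1],p[:,2]]
E
python3 - <<'E'
from h import *
from scipy.optimize import least_squares
S={"scene0":[(223.7,149.3),(334.7,212.3),(245.3,309.3),(129.3,221)],"side0":[(235.7,155.3),(316,245),(196.7,315),(128.3,206.7)]}
def f(v,keys=S):
    C=np.array([[.12+v[4],-.142,v[3]],[-.175,-.142,v[3]],[-.175,.12,v[3]],[.12+v[4],.12,v[3]]])
    return np.concatenate([(proj(b2w(C,v),*load(k))-S[k]).ravel() for k in keys])
for ks in (["scene0","side0"],["scene0"],["side0"]):
    r=least_squares(f,[.6,0,0,.155,0],kwargs=dict(keys=ks)); print(ks,r.x.round(4),r.fun.round(1))
    b=r.x
    g=b2w([[-.12,-.205,.05],[-.12,-.205+.032,.05],[-.12,-.205-.032,.05],[.07,-.155,.05]],b); print(g.round(4)); 
    for k in S: print(k,proj(g,*load(k)).round(1).tolist())
for k,uv in (("scene0",(120+655/3,140+105/3)),): print(ray(uv,0,*load(k)))
E
```

```text
['scene0', 'side0'] [ 0.6033  0.1486 -0.2528  0.1449  0.0065] [-0.5  0.2  0.5  0.7 -0.5 -0.3 -0.3  0.5  0.3  0.5  0.9 -1.  -0.2  0.
 -0.  -0.3]
[[ 0.4358 -0.0198  0.05  ]
 [ 0.4438  0.0111  0.05  ]
 [ 0.4278 -0.0508  0.05  ]
 [ 0.6323 -0.0189  0.05  ]]
scene0 [[327.9, 211.8], [319.5, 220.6], [336.1, 203.3], [249.3, 186.7]]
side0 [[322.2, 239.1], [310.6, 245.9], [333.6, 232.4], [256.4, 196.1]]
['scene0'] [ 0.6032  0.1484 -0.2521  0.1456  0.0058] [-0.3  0.   0.6  0.3 -0.3 -0.6 -0.1  0.4]
[[ 0.4359 -0.0202  0.05  ]
 [ 0.4438  0.0108  0.05  ]
 [ 0.4279 -0.0512  0.05  ]
 [ 0.6323 -0.0192  0.05  ]]
scene0 [[328.0, 211.7], [319.6, 220.5], [336.1, 203.2], [249.3, 186.7]]
side0 [[322.3, 239.0], [310.7, 245.8], [333.7, 232.3], [256.4, 196.0]]
['side0'] [ 0.6053  0.1474 -0.2537  0.14    0.0091] [-0.2  0.8  0.3 -0.4 -0.2  0.1  0.1 -0.5]
[[ 0.4376 -0.0209  0.05  ]
 [ 0.4457  0.0101  0.05  ]
 [ 0.4296 -0.0519  0.05  ]
 [ 0.6341 -0.0202  0.05  ]]
scene0 [[327.3, 211.2], [318.9, 220.0], [335.5, 202.8], [248.8, 186.2]]
side0 [[321.8, 238.4], [310.2, 245.2], [333.2, 231.7], [256.2, 195.4]]
[ 0.46719143 -0.18676893  0.        ]
```

Call:
send_rows([
  [0,0,0,0,0,-10],
  [0,0,0,0,0,-10],
  [0,0,0,0,0,-10],
  [0,0,0,0,0,-10],
  [0,0,0,0,0,-10],
  [0,0,0,0,0,-9],
], grip=1)

```text
time: 0.9
eef_pos: [0.1676, -0.5737, 0.2198]
tool_rot: [-2.452, -1.956, -0.005]
ft_force: [-0.5, 0.5, -0.1]
grip_width: 1.001
```

```bash
cat >> h.py <<'E'
from scipy.spatial.transform import Rotation as R
def info(b=None,tgt=None,bx=None):
    from rig import state
    s=state(); r=R.from_rotvec(s["tool_rot"]).as_matrix()
    print("t",round(s["time"],2),"pos",s["eef_pos"].round(4),"yawY",np.degrees(np.arctan2(r[1,1],r[0,1])).round(2),"z",r[:,2].round(3),"F",s["ft_force"].round(1),"w",round(s["grip_width"],3),"j6",s["qpos"][5].round(2))
    if tgt is not None: print("tool cm",(r.T@(np.array(tgt)-s["eef_pos"])*100).round(2))
    return s,r
E
python3 -c "
from h import *
info(tgt=[.436,-.02,.18])"
```

```text
t 0.9 pos [ 0.1676 -0.5737  0.2198] yawY -12.85 z [-0.001  0.006 -1.   ] F [-0.5  0.5 -0.1] w 1.001 j6 -1.18
tool cm [59.93 13.86  4.28]
```

Call:
send_rows([
  [5.5,1.2,0.2,0,0,1.6],
  [6,1.4,0.3,0,0,0],
  [6,1.4,0.4,0,0,0],
  [6,1.4,0.4,0,0,0],
  [6,1.4,0.4,0,0,0],
  [6,1.4,0.4,0,0,0],
  [6,1.4,0.4,0,0,0],
  [6,1.4,0.4,0,0,0],
  [5,1.2,0.4,0,0,0],
  [3,0.7,0.2,0,0,0],
  [0,0,0,0,0,0],
])

```text
time: 2.28
eef_pos: [0.434, -0.0588, 0.1853]
tool_rot: [-2.483, -1.922, -0.006]
ft_force: [-0.4, -0.7, 0.9]
grip_width: 1.0
```

Run:
```python
from h import *
from rig import capture
info(tgt=[.436,-.02,.18])
for n in("scene","wrist","side"):
    c=capture(n); cv2.imwrite(f"pics/{n}1.png",c["frame"]); np.savez(f"pics/{n}1.npz",K=c["intrinsics"],T=c["cam_to_world"])
```

```text
t 2.27 pos [ 0.434  -0.0588  0.1853] yawY -14.52 z [ 0.002  0.003 -1.   ] F [-0.4 -0.7  0.9] w 1.0 j6 -0.04
tool cm [ 3.8  -0.78  0.54]
```

View pics/wrist1.png

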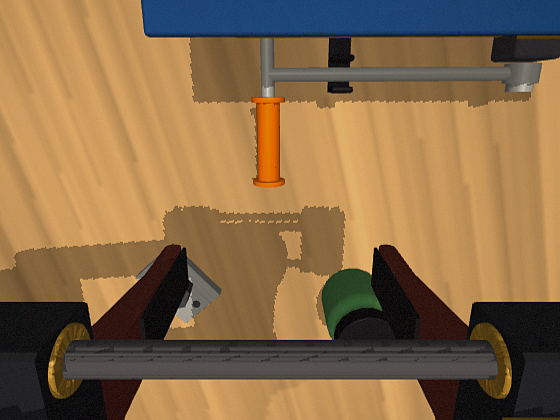

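Run:
```python
from h import *
K,T=load("wrist1")
a=ray((268,100),.05,K,T);b=ray((269,184),.05,K,T);p=ray((520,74),.05,K,T);j=ray((271,74),.05,K,T);q=ray((349,290),.04,K,T)
print(a,b,np.linalg.norm(a-b),(a+b)/2)
d=p-j;print(j,p,np.linalg.norm(d),np.degrees(np.arctan2(d[1],d[0])),"axis",np.degrees(np.arctan2(*(a-b)[1::-1])));print("jar",q)
print(proj([[.4358,-.0198,.05],[.6323,-.0189,.05]],K,T))
info(tgt=(a+b)/2)
```

```text
[0.44233381 0.01404253 0.05      ] [ 0.42600294 -0.0497493   0.05      ] 0.06584903487438258 [ 0.43416837 -0.01785339  0.05      ]
[0.44938059 0.03158472 0.05      ] [ 0.629829   -0.01527924  0.05      ] 0.18643459122116307 -14.55856300844455 axis 75.64052845855724
jar [ 0.47026077 -0.16711693  0.04      ]
[[271.15341512 145.22552585]
 [523.68309765  78.06019722]]
t 2.42 pos [ 0.4332 -0.061   0.1854] yawY -14.73 z [ 0.002  0.003 -1.   ] F [-1.   0.1  0.5] w 1.003 j6 -0.05
tool cm [ 4.16 -1.01 13.55]
```

Call:
send_rows([
  [4.1,-1.0,3,0,0,0],
  [0,0,4,0,0,0],
  [0,0,3,0,0,0],
  [0,0,0,0,0,0],
])

```text
time: 2.92
eef_pos: [0.4351, -0.0235, 0.0848]
tool_rot: [2.493, 1.906, 0.008]
ft_force: [-0.4, -1.1, 0.2]
grip_width: 0.998
```

Run:
```python
from h import *
from rig import capture
info(tgt=[.4345,-.0185,.031])
for n in("wrist",):
    c=capture(n); cv2.imwrite(f"pics/{n}2.png",c["frame"]); np.savez(f"pics/{n}2.npz",K=c["intrinsics"],T=c["cam_to_world"])
```

```text
t 2.92 pos [ 0.4351 -0.0235  0.0848] yawY -15.2 z [ 0.006  0.    -1.   ] F [-0.4 -1.1  0.2] w 0.998 j6 0.05
tool cm [ 0.46 -0.22  5.38]
```

View pics/wrist2.png

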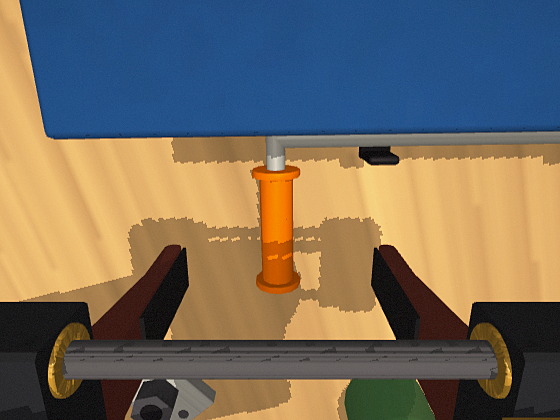

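Call:
send_rows([
  [0.5,-0.2,2,0,0,-0.7],
  [0,0,2,0,0,0],
  [0.1,-0.1,1.3,0,0,0],
  [0,0,0,0,0,0],
])

```text
time: 3.48
eef_pos: [0.4401, -0.0209, 0.0366]
tool_rot: [2.478, 1.91, 0.019]
ft_force: [0.4, -0.7, -0.4]
grip_width: 1.0
```

Run:
```python
from h import *
from rig import capture
info(tgt=[.4345,-.0185,.031])
for n in("wrist",):
    c=capture(n); cv2.imwrite(f"pics/{n}3.png",c["frame"]); np.savez(f"pics/{n}3.npz",K=c["intrinsics"],T=c["cam_to_world"])
```

```text
t 3.48 pos [ 0.4401 -0.0209  0.0366] yawY -14.74 z [ 0.018 -0.003 -1.   ] F [ 0.4 -0.7 -0.4] w 1.0 j6 0.05
tool cm [ 0.09 -0.61  0.55]
```

View pics/wrist3.png

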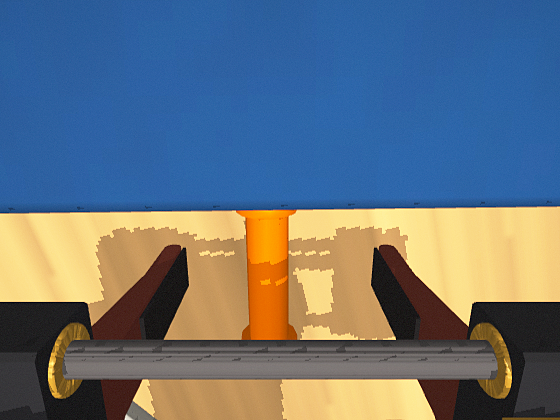

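Call:
send_rows([
  [0.1,-0.6,0.5,1,0,0],
  [0,0,0,0,0,0],
])

```text
time: 3.78
eef_pos: [0.4357, -0.0187, 0.0329]
tool_rot: [2.488, 1.918, 0.005]
ft_force: [-0.2, -0.2, 0.4]
grip_width: 1.004
```

```bash
python3 -c "
from h import *
info(tgt=[.4345,-.0185,.031])"
```

```text
t 3.77 pos [ 0.4357 -0.0187  0.0329] yawY -14.74 z [ 0.003  0.002 -1.   ] F [-0.2 -0.2  0.4] w 1.004 j6 0.05
tool cm [-0.01 -0.13  0.19]
```

Close on the grip.

Call:
send_rows([
  [0,-0.1,0.2,0,0,0],
  [0,0,0,0,0,0],
  [0,0,0,0,0,0],
  [0,0,0,0,0,0],
  [0,0,0,0,0,0],
  [0,0,0,0,0,0],
], grip=-1)

```text
time: 4.53
eef_pos: [0.4351, -0.0183, 0.0312]
tool_rot: [2.487, 1.918, 0.006]
ft_force: [0.3, 0.5, -0.2]
grip_width: 0.353
```

Run:
```python
from h import *
from rig import capture
info(tgt=[.4345,-.0185,.031])
for n in("side",):
    c=capture(n); cv2.imwrite(f"pics/{n}4.png",c["frame"]); np.savez(f"pics/{n}4.npz",K=c["intrinsics"],T=c["cam_to_world"])
```

```text
t 4.53 pos [ 0.4351 -0.0183  0.0312] yawY -14.72 z [ 0.004  0.001 -1.   ] F [ 0.3  0.5 -0.2] w 0.353 j6 0.05
tool cm [-0.03 -0.05  0.02]
```

View pics/side4.png

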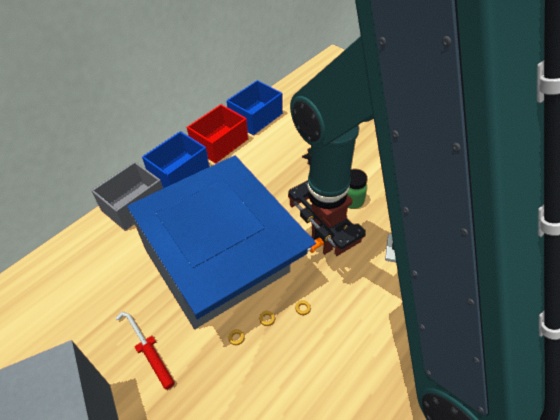

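Call:
send_rows([
  [0,0,0,0,0,0],
  [0,0,0,0,0,0],
  [0,0,0,0,0,0],
])

```text
time: 4.95
eef_pos: [0.4352, -0.0184, 0.0312]
tool_rot: [2.486, 1.918, 0.006]
ft_force: [0.7, 0.2, -1.0]
grip_width: 0.194
```

```bash
python3 -c "
from h import *
info(tgt=[.4345,-.0185,.031])"
```

```text
t 4.95 pos [ 0.4352 -0.0184  0.0312] yawY -14.71 z [ 0.004  0.001 -1.   ] F [ 0.7  0.2 -1. ] w 0.194 j6 0.05
tool cm [-0.03 -0.06  0.02]
```

```bash
cat >> h.py <<'E'
YAW=np.radians(-14.6)
G0=np.array([.4352,-.0184,.0502]); EX=np.array([np.cos(YAW),np.sin(YAW),0]); EZ=np.array([0,0,1.]); EY=np.cross(EZ,EX)
PIV=G0+.19*EX
def arc(angs=(),piv=PIV):
    s,r=info(); g=s["eef_pos"]-.019*r[:,2]; d=g-piv
    x,y,z=-d@EX,d@EY,d@EZ; a=np.arctan2(z,x); f=s["ft_force"]; t=np.array([np.sin(a)*EX+np.cos(a)*EZ]).ravel(); n=-np.cos(a)*EX+np.sin(a)*EZ
    print("ang %.4f rad_err mm %.2f side mm %.2f  Ftan %.1f Frad %.1f Fy %.1f"%(a,1e3*(np.hypot(x,z)-.19),1e3*y,f@t,f@n,f@EY))
    cur=g
    for b in angs:
        tg=piv+.19*(-np.cos(b)*EX+np.sin(b)*EZ)
        print("->%.3f"%b,(r.T@(tg-cur)*100).round(2)); cur=tg
E
python3 -c "
from h import *
arc([.05,.1,.15,.2,.25,.3,.35,.4])"
```

```text
t 4.95 pos [ 0.4352 -0.0184  0.0312] yawY -14.71 z [ 0.004  0.001 -1.   ] F [ 0.7  0.2 -1. ] w 0.194 j6 0.05
ang -0.0001 rad_err mm 0.11 side mm -0.02  Ftan -1.0 Frad -0.6 Fy 0.3
->0.050 [ 0.    0.04 -0.95]
->0.100 [ 0.    0.07 -0.95]
->0.150 [ 0.    0.12 -0.94]
->0.200 [ 0.    0.17 -0.93]
->0.250 [ 0.    0.22 -0.93]
->0.300 [ 0.    0.26 -0.91]
->0.350 [ 0.    0.31 -0.9 ]
->0.400 [ 0.    0.35 -0.88]
```

Call:
send_rows([
  [0,0.04,-0.95,0,0,0],
  [0,0.07,-0.95,0,0,0],
  [0,0.12,-0.95,0,0,0],
  [0,0.17,-0.95,0,0,0],
  [0,0.22,-0.95,0,0,0],
])

```text
time: 5.58
eef_pos: [0.4418, -0.0201, 0.082]
tool_rot: [2.486, 1.917, 0.007]
ft_force: [1.6, 1.2, -2.5]
grip_width: 0.201
```

```bash
python3 -c "
from h import *
arc([.25,.3,.35,.4,.45,.5])"
```

```text
t 5.58 pos [ 0.4418 -0.0201  0.082 ] yawY -14.72 z [ 0.005  0.001 -1.   ] F [ 1.6  1.2 -2.5] w 0.201 j6 0.05
ang 0.2705 rad_err mm 0.14 side mm 0.00  Ftan -2.1 Frad -1.8 Fy 1.6
->0.250 [-0.   -0.09  0.38]
->0.300 [ 0.    0.26 -0.91]
->0.350 [ 0.    0.31 -0.9 ]
->0.400 [ 0.    0.35 -0.88]
->0.450 [ 0.    0.4  -0.86]
->0.500 [ 0.    0.44 -0.84]
```

Call:
send_rows([
  [0,0.27,-0.9,0,0,0],
  [0,0.31,-0.9,0,0,0],
  [0,0.36,-0.88,0,0,0],
  [0,0.4,-0.86,0,0,0],
])

```text
time: 6.08
eef_pos: [0.4563, -0.0237, 0.1199]
tool_rot: [2.485, 1.916, 0.01]
ft_force: [6.0, 0.4, -11.8]
grip_width: 0.195
```

```bash
python3 -c "
from h import *
arc([.5,.55,.6,.65,.7,.75,.8])"
```

```text
t 6.08 pos [ 0.4563 -0.0237  0.1199] yawY -14.73 z [ 0.007  0.001 -1.   ] F [  6.    0.4 -11.8] w 0.195 j6 0.05
ang 0.4848 rad_err mm 0.26 side mm 0.09  Ftan -7.8 Frad -10.5 Fy 1.9
->0.500 [-0.01  0.16 -0.24]
->0.550 [ 0.    0.48 -0.82]
->0.600 [ 0.    0.52 -0.79]
->0.650 [ 0.    0.56 -0.77]
->0.700 [ 0.    0.6  -0.74]
->0.750 [ 0.    0.63 -0.71]
->0.800 [ 0.    0.67 -0.67]
```

Call:
send_rows([
  [0,0.44,-0.84,0,0,0],
  [0,0.48,-0.82,0,0,0],
  [0,0.52,-0.79,0,0,0],
  [0,0.56,-0.77,0,0,0],
  [0,0.6,-0.74,0,0,0],
])

```text
time: 6.7
eef_pos: [0.4831, -0.0306, 0.1594]
tool_rot: [2.487, 1.917, 0.01]
ft_force: [6.0, 0.3, -15.5]
grip_width: 0.2
```

```bash
python3 -c "
from h import *
arc([.75,.8,.85,.9,.95])"
```

```text
t 6.7 pos [ 0.4831 -0.0306  0.1594] yawY -14.76 z [ 0.006  0.002 -1.   ] F [  6.    0.3 -15.5] w 0.2 j6 0.05
ang 0.7392 rad_err mm 0.32 side mm 0.22  Ftan -7.6 Frad -14.7 Fy 1.8
->0.750 [-0.02  0.16 -0.13]
->0.800 [ 0.    0.67 -0.67]
->0.850 [ 0.    0.7  -0.64]
->0.900 [ 0.    0.73 -0.6 ]
->0.950 [ 0.    0.76 -0.57]
```

Call:
send_rows([
  [0,0.68,-0.6,0,0,0],
  [0,0.7,-0.62,0,0,0],
  [0,0.74,-0.58,0,0,0],
  [0,0.76,-0.55,0,0,0],
])

```text
time: 7.2
eef_pos: [0.5059, -0.0364, 0.1812]
tool_rot: [-2.481, -1.912, 0.004]
ft_force: [-1.0, 3.0, -10.4]
grip_width: 0.197
```

```bash
python3 -c "
from h import *
arc([.95,1,1.05,1.1])"
```

```text
t 7.2 pos [ 0.5059 -0.0364  0.1812] yawY -14.76 z [-0.008  0.006 -1.   ] F [ -1.    3.  -10.4] w 0.197 j6 0.04
ang 0.9086 rad_err mm 0.16 side mm 0.31  Ftan -7.8 Frad -7.1 Fy 2.7
->0.950 [-0.03  0.64 -0.46]
->1.000 [ 0.    0.78 -0.54]
->1.050 [ 0.    0.81 -0.5 ]
->1.100 [ 0.    0.83 -0.46]
```

Call:
send_rows([
  [-0.02,0.65,-0.42,0,0,0],
  [0,0.78,-0.51,0,0,0],
  [0,0.6,-0.38,0,0,0],
])

```text
time: 7.58
eef_pos: [0.5244, -0.0412, 0.1944]
tool_rot: [-2.477, -1.909, 0.008]
ft_force: [-2.0, 3.0, -10.8]
grip_width: 0.194
```

```bash
python3 -c "
from h import *
arc(np.arange(1.04,1.2,.012))"
```

```text
t 7.58 pos [ 0.5244 -0.0412  0.1944] yawY -14.75 z [-0.013  0.008 -1.   ] F [ -2.    3.  -10.8] w 0.194 j6 0.04
ang 1.0315 rad_err mm 0.18 side mm 0.37  Ftan -7.8 Frad -8.0 Fy 2.4
->1.040 [-0.04  0.15 -0.07]
->1.052 [ 0.    0.2  -0.12]
->1.064 [ 0.    0.2  -0.11]
->1.076 [ 0.    0.2  -0.11]
->1.088 [ 0.    0.2  -0.11]
->1.100 [ 0.    0.2  -0.11]
->1.112 [ 0.    0.2  -0.11]
->1.124 [ 0.   0.2 -0.1]
->1.136 [ 0.   0.2 -0.1]
->1.148 [ 0.    0.21 -0.1 ]
->1.160 [ 0.    0.21 -0.1 ]
->1.172 [ 0.    0.21 -0.09]
->1.184 [ 0.    0.21 -0.09]
->1.196 [ 0.    0.21 -0.09]
```

Call:
send_rows([
  [-0.02,0.3,-0.17,0,0,0],
  [0,0.22,-0.12,0,0,0],
])

```text
time: 7.82
eef_pos: [0.5296, -0.0425, 0.1975]
tool_rot: [-2.476, -1.909, 0.008]
ft_force: [-3.3, 3.0, -9.8]
grip_width: 0.194
```

```bash
python3 -c "
from h import *
arc()"
```

```text
t 7.83 pos [ 0.5296 -0.0425  0.1975] yawY -14.75 z [-0.013  0.009 -1.   ] F [-3.3  3.  -9.8] w 0.194 j6 0.04
ang 1.0641 rad_err mm 0.15 side mm 0.38  Ftan -8.2 Frad -6.6 Fy 2.0
```

Call:
send_rows([
  [0,0.2,-0.11,0,0,0],
  [0,0.2,-0.11,0,0,0],
])

```text
time: 8.07
eef_pos: [0.5332, -0.0434, 0.1995]
tool_rot: [-2.476, -1.908, 0.009]
ft_force: [-3.4, 4.0, -9.8]
grip_width: 0.201
```

```bash
python3 -c "
from h import *
arc()"
```

```text
t 8.07 pos [ 0.5332 -0.0434  0.1995] yawY -14.75 z [-0.015  0.009 -1.   ] F [-3.4  4.  -9.8] w 0.201 j6 0.04
ang 1.0862 rad_err mm 0.14 side mm 0.38  Ftan -8.3 Frad -6.7 Fy 3.0
```

Call:
send_rows([
  [0,0.2,-0.1,0,0,0],
  [0,0.2,-0.1,0,0,0],
])

```text
time: 8.32
eef_pos: [0.5367, -0.0443, 0.2014]
tool_rot: [-2.475, -1.907, 0.01]
ft_force: [-4.4, 4.3, -9.1]
grip_width: 0.196
```

Call:
send_rows([
  [0,0.2,-0.1,0,0,0],
  [0,0.2,-0.1,0,0,0],
])

```text
time: 8.57
eef_pos: [0.5403, -0.0452, 0.2031]
tool_rot: [-2.474, -1.907, 0.011]
ft_force: [-3.5, 3.3, -9.2]
grip_width: 0.198
```

Call:
send_rows([
  [0,0.2,-0.1,0,0,0],
  [0,0.2,-0.09,0,0,0],
])

```text
time: 8.82
eef_pos: [0.5437, -0.0461, 0.2048]
tool_rot: [-2.473, -1.906, 0.013]
ft_force: [-3.2, 3.5, -7.7]
grip_width: 0.198
```

```bash
python3 -c "
from h import *
arc(np.arange(1.15,1.65,.05))"
```

```text
t 8.82 pos [ 0.5437 -0.0461  0.2048] yawY -14.75 z [-0.018  0.01  -1.   ] F [-3.2  3.5 -7.7] w 0.198 j6 0.04
ang 1.1504 rad_err mm 0.16 side mm 0.44  Ftan -6.8 Frad -5.4 Fy 2.6
->1.150 [-0.04 -0.    0.02]
->1.200 [ 0.    0.87 -0.38]
->1.250 [ 0.    0.89 -0.34]
->1.300 [ 0.   0.9 -0.3]
->1.350 [ 0.    0.92 -0.25]
->1.400 [ 0.    0.93 -0.2 ]
->1.450 [ 0.    0.94 -0.16]
->1.500 [ 0.    0.94 -0.11]
->1.550 [ 0.    0.95 -0.06]
->1.600 [ 0.    0.95 -0.02]
```

Run:
```python
from h import *
from rig import capture
ims=[]
for n in("wrist","side"):
    c=capture(n); ims.append(c["frame"][:, :400] if 0 else cv2.resize(c["frame"],(400,300)))
    cv2.imwrite(f"pics/{n}5.png",c["frame"]); np.savez(f"pics/{n}5.npz",K=c["intrinsics"],T=c["cam_to_world"])
cv2.imwrite("pics/m5.png",np.hstack(ims)); arc()
```

```text
t 8.93 pos [ 0.5441 -0.0462  0.205 ] yawY -14.75 z [-0.017  0.01  -1.   ] F [-2.6  3.5 -7.7] w 0.198 j6 0.04
ang 1.1525 rad_err mm 0.14 side mm 0.44  Ftan -6.2 Frad -5.6 Fy 2.8
```

View pics/m5.png

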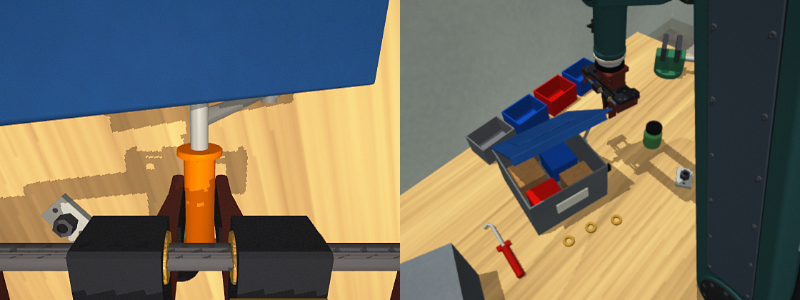

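Call:
send_rows([
  [0,0.2,-0.09,0,0,0],
  [0,0.2,-0.09,0,0,0],
])

```text
time: 9.18
eef_pos: [0.5471, -0.047, 0.2063]
tool_rot: [-2.472, -1.906, 0.014]
ft_force: [-3.8, 4.0, -9.1]
grip_width: 0.195
```

```bash
python3 -c "
from h import *
arc()"
```

```text
t 9.18 pos [ 0.5471 -0.047   0.2063] yawY -14.75 z [-0.019  0.011 -1.   ] F [-3.8  4.  -9.1] w 0.195 j6 0.04
ang 1.1707 rad_err mm 0.14 side mm 0.46  Ftan -7.9 Frad -6.5 Fy 2.9
```

Call:
send_rows([
  [0,0.2,-0.09,0,0,0],
  [0,0.2,-0.09,0,0,0],
])

```text
time: 9.43
eef_pos: [0.5502, -0.0478, 0.2077]
tool_rot: [-2.471, -1.905, 0.016]
ft_force: [-4.0, 3.4, -8.7]
grip_width: 0.195
```

```bash
python3 -c "
from h import *
arc()"
```

```text
t 9.43 pos [ 0.5502 -0.0478  0.2077] yawY -14.74 z [-0.022  0.011 -1.   ] F [-4.   3.4 -8.7] w 0.195 j6 0.04
ang 1.1890 rad_err mm 0.15 side mm 0.49  Ftan -7.6 Frad -6.3 Fy 2.2
```

Call:
send_rows([
  [0,0.2,-0.09,0,0,0],
  [0,0.2,-0.08,0,0,0],
])

```text
time: 9.68
eef_pos: [0.5532, -0.0485, 0.2089]
tool_rot: [-2.469, -1.903, 0.018]
ft_force: [-3.9, 3.7, -7.9]
grip_width: 0.196
```

```bash
python3 -c "
from h import *
arc()"
```

```text
t 9.68 pos [ 0.5532 -0.0485  0.2089] yawY -14.74 z [-0.024  0.012 -1.   ] F [-3.9  3.7 -7.9] w 0.196 j6 0.04
ang 1.2067 rad_err mm 0.13 side mm 0.49  Ftan -7.2 Frad -5.7 Fy 2.6
```

Call:
send_rows([
  [0,0.2,-0.09,0,0,0],
  [0,0.2,-0.08,0,0,0],
])

```text
time: 9.93
eef_pos: [0.5562, -0.0493, 0.2101]
tool_rot: [-2.468, -1.902, 0.021]
ft_force: [-4.6, 4.8, -8.9]
grip_width: 0.19
```

```bash
python3 -c "
from h import *
arc()"
```

```text
t 9.93 pos [ 0.5562 -0.0493  0.2101] yawY -14.74 z [-0.026  0.012 -1.   ] F [-4.6  4.8 -8.9] w 0.19 j6 0.04
ang 1.2242 rad_err mm 0.15 side mm 0.50  Ftan -8.3 Frad -6.4 Fy 3.5
```

Call:
send_rows([
  [0,0.2,-0.08,0,0,0],
  [0,0.2,-0.08,0,0,0],
])

```text
time: 10.18
eef_pos: [0.559, -0.05, 0.2111]
tool_rot: [-2.466, -1.901, 0.023]
ft_force: [-4.3, 3.6, -9.0]
grip_width: 0.199
```

```bash
python3 -c "
from h import *
arc()"
```

```text
t 10.18 pos [ 0.559  -0.05    0.2111] yawY -14.74 z [-0.029  0.013 -0.999] F [-4.3  3.6 -9. ] w 0.199 j6 0.04
ang 1.2409 rad_err mm 0.13 side mm 0.52  Ftan -7.8 Frad -6.9 Fy 2.4
```

Call:
send_rows([
  [0,0.22,-0.08,-0.4,0,0],
  [0,0.22,-0.08,-0.4,0,0],
])

```text
time: 10.42
eef_pos: [0.5624, -0.0509, 0.2122]
tool_rot: [-2.473, -1.907, 0.013]
ft_force: [-5.0, 4.5, -8.4]
grip_width: 0.196
```

```bash
python3 -c "
from h import *
arc()"
```

```text
t 10.43 pos [ 0.5624 -0.0509  0.2122] yawY -14.74 z [-0.018  0.01  -1.   ] F [-5.   4.5 -8.4] w 0.196 j6 0.04
ang 1.2589 rad_err mm 0.15 side mm 0.55  Ftan -8.3 Frad -6.2 Fy 3.1
```

Call:
send_rows([
  [0,0.22,-0.08,-0.2,0,0],
  [0,0.22,-0.08,-0.2,0,0],
])

```text
time: 10.68
eef_pos: [0.5654, -0.0516, 0.2132]
tool_rot: [-2.476, -1.909, 0.009]
ft_force: [-4.8, 3.2, -8.6]
grip_width: 0.195
```

```bash
python3 -c "
from h import *
arc()"
```

```text
t 10.68 pos [ 0.5654 -0.0516  0.2132] yawY -14.74 z [-0.014  0.009 -1.   ] F [-4.8  3.2 -8.6] w 0.195 j6 0.04
ang 1.2758 rad_err mm 0.17 side mm 0.56  Ftan -7.7 Frad -6.6 Fy 1.9
```

Call:
send_rows([
  [0,0.22,-0.07,-0.2,0,0],
  [0,0.22,-0.07,-0.2,0,0],
])

```text
time: 10.92
eef_pos: [0.5685, -0.0524, 0.214]
tool_rot: [-2.478, -1.911, 0.005]
ft_force: [-4.6, 3.7, -8.4]
grip_width: 0.196
```

```bash
python3 -c "
from h import *
arc()"
```

```text
t 10.93 pos [ 0.5685 -0.0524  0.214 ] yawY -14.74 z [-0.01   0.008 -1.   ] F [-4.6  3.7 -8.4] w 0.196 j6 0.04
ang 1.2924 rad_err mm 0.14 side mm 0.57  Ftan -7.4 Frad -6.6 Fy 2.4
```

Call:
send_rows([
  [0,0.22,-0.07,-0.1,0,0],
  [0,0.22,-0.07,-0.1,0,0],
])

```text
time: 11.18
eef_pos: [0.5714, -0.0532, 0.2149]
tool_rot: [-2.478, -1.911, 0.005]
ft_force: [-4.6, 3.2, -7.7]
grip_width: 0.195
```

```bash
python3 -c "
from h import *
arc()"
```

```text
t 11.18 pos [ 0.5714 -0.0532  0.2149] yawY -14.73 z [-0.01   0.008 -1.   ] F [-4.6  3.2 -7.7] w 0.195 j6 0.04
ang 1.3088 rad_err mm 0.16 side mm 0.57  Ftan -7.0 Frad -6.1 Fy 2.0
```

Call:
send_rows([
  [0,0.22,-0.06,-0.2,0,0],
  [0,0.22,-0.06,-0.2,0,0],
])

```text
time: 11.42
eef_pos: [0.5744, -0.0539, 0.2157]
tool_rot: [-2.481, -1.913, 0.001]
ft_force: [-3.9, 3.3, -8.1]
grip_width: 0.196
```

```bash
python3 -c "
from h import *
arc()"
```

```text
t 11.43 pos [ 0.5744 -0.0539  0.2157] yawY -14.73 z [-0.006  0.007 -1.   ] F [-3.9  3.3 -8.1] w 0.196 j6 0.04
ang 1.3255 rad_err mm 0.15 side mm 0.61  Ftan -6.4 Frad -6.7 Fy 2.2
```

Call:
send_rows([
  [0,0.22,-0.06,0,0,0],
  [0,0.22,-0.05,0,0,0],
])

```text
time: 11.68
eef_pos: [0.5773, -0.0547, 0.2164]
tool_rot: [-2.479, -1.911, 0.004]
ft_force: [-4.9, 4.5, -7.5]
grip_width: 0.199
```

```bash
python3 -c "
from h import *
arc()"
```

```text
t 11.68 pos [ 0.5773 -0.0547  0.2164] yawY -14.73 z [-0.009  0.007 -1.   ] F [-4.9  4.5 -7.5] w 0.199 j6 0.04
ang 1.3419 rad_err mm 0.14 side mm 0.63  Ftan -7.4 Frad -6.0 Fy 3.1
```

Call:
send_rows([
  [0,0.22,-0.06,-0.2,0,0],
  [0,0.22,-0.05,-0.2,0,0],
])

```text
time: 11.92
eef_pos: [0.5804, -0.0555, 0.2171]
tool_rot: [-2.481, -1.914, 0.0]
ft_force: [-4.6, 3.8, -7.8]
grip_width: 0.2
```

```bash
python3 -c "
from h import *
arc()"
```

```text
t 11.93 pos [ 0.5804 -0.0555  0.2171] yawY -14.73 z [-0.005  0.006 -1.   ] F [-4.6  3.8 -7.8] w 0.2 j6 0.04
ang 1.3588 rad_err mm 0.14 side mm 0.64  Ftan -6.9 Frad -6.5 Fy 2.5
```

Call:
send_rows([
  [0,0.22,-0.05,-0.1,0,0],
  [0,0.22,-0.05,-0.1,0,0],
])

```text
time: 12.18
eef_pos: [0.5834, -0.0563, 0.2177]
tool_rot: [-2.482, -1.914, 0.0]
ft_force: [-4.5, 4.2, -7.6]
grip_width: 0.194
```

```bash
python3 -c "
from h import *
arc()"
```

```text
t 12.18 pos [ 0.5834 -0.0563  0.2177] yawY -14.72 z [-0.005  0.006 -1.   ] F [-4.5  4.2 -7.6] w 0.194 j6 0.04
ang 1.3754 rad_err mm 0.15 side mm 0.64  Ftan -6.8 Frad -6.4 Fy 2.9
```

Call:
send_rows([
  [0,0.22,-0.05,-0.1,0,0],
  [0,0.22,-0.05,-0.1,0,0],
])

```text
time: 12.42
eef_pos: [0.5865, -0.057, 0.2183]
tool_rot: [-2.482, -1.914, -0.0]
ft_force: [-4.7, 4.9, -8.0]
grip_width: 0.197
```

```bash
python3 -c "
from h import *
arc()"
```

```text
t 12.43 pos [ 0.5865 -0.057   0.2183] yawY -14.72 z [-0.004  0.006 -1.   ] F [-4.7  4.9 -8. ] w 0.197 j6 0.04
ang 1.3922 rad_err mm 0.14 side mm 0.66  Ftan -7.2 Frad -6.8 Fy 3.5
```

Call:
send_rows([
  [0,0.22,-0.04,-0.1,0,0],
  [0,0.22,-0.04,-0.1,0,0],
])

```text
time: 12.68
eef_pos: [0.5896, -0.0578, 0.2189]
tool_rot: [-2.483, -1.915, -0.001]
ft_force: [-3.7, 3.8, -7.5]
grip_width: 0.197
```

```bash
python3 -c "
from h import *
arc()"
```

```text
t 12.68 pos [ 0.5896 -0.0578  0.2189] yawY -14.72 z [-0.004  0.006 -1.   ] F [-3.7  3.8 -7.5] w 0.197 j6 0.04
ang 1.4094 rad_err mm 0.13 side mm 0.67  Ftan -5.7 Frad -6.7 Fy 2.7
```

Call:
send_rows([
  [0,0.22,-0.04,-0.1,0,0],
  [0,0.22,-0.04,-0.1,0,0],
])

```text
time: 12.92
eef_pos: [0.5929, -0.0587, 0.2194]
tool_rot: [-2.483, -1.915, -0.002]
ft_force: [-4.8, 2.6, -8.1]
grip_width: 0.196
```

```bash
python3 -c "
from h import *
arc()"
```

```text
t 12.93 pos [ 0.5929 -0.0587  0.2194] yawY -14.72 z [-0.002  0.005 -1.   ] F [-4.8  2.6 -8.1] w 0.196 j6 0.04
ang 1.4276 rad_err mm 0.12 side mm 0.72  Ftan -6.4 Frad -7.3 Fy 1.3
```

Call:
send_rows([
  [0,0.22,-0.03,0,0,0],
  [0,0.22,-0.03,0,0,0],
])

```text
time: 13.18
eef_pos: [0.5972, -0.0598, 0.22]
tool_rot: [-2.483, -1.915, -0.002]
ft_force: [-2.4, 3.4, -8.8]
grip_width: 0.2
```

```bash
python3 -c "
from h import *
arc()"
```

```text
t 13.18 pos [ 0.5972 -0.0598  0.22  ] yawY -14.72 z [-0.003  0.005 -1.   ] F [-2.4  3.4 -8.8] w 0.2 j6 0.04
ang 1.4513 rad_err mm 0.16 side mm 0.73  Ftan -4.2 Frad -8.4 Fy 2.7
```

```bash
cat >> h.py <<'E'
def lidpred(a,b=(0.6033,0.1486,YAW)):
    C=np.array([.07-.19*np.cos(a),.05+.19*np.sin(a)])-[.12,.15]; d=np.hypot(*C); e=np.arctan2(C[1],-C[0])
    return e+np.arcsin(.023/d),e+np.arcsin(.013/d),np.sqrt(d*d-.023**2)
E
python3 - <<'E'
from h import *
from rig import capture
ims=[]
for n in("side","scene"):
    c=capture(n); cv2.imwrite(f"pics/{n}6.png",c["frame"]); np.savez(f"pics/{n}6.npz",K=c["intrinsics"],T=c["cam_to_world"])
    ims.append(cv2.resize(c["frame"],(400,300)))
cv2.imwrite("pics/m6.png",np.hstack(ims)); arc(); print(lidpred(1.451))
E
```

```text
t 13.28 pos [ 0.5978 -0.0599  0.2201] yawY -14.73 z [-0.002  0.005 -1.   ] F [-1.2  3.6 -8.8] w 0.194 j6 0.04
ang 1.4541 rad_err mm 0.15 side mm 0.73  Ftan -3.0 Frad -8.5 Fy 3.2
(np.float64(1.08581350904065), np.float64(0.9974598965210926), np.float64(0.1123122256353321))
```

View pics/m6.png

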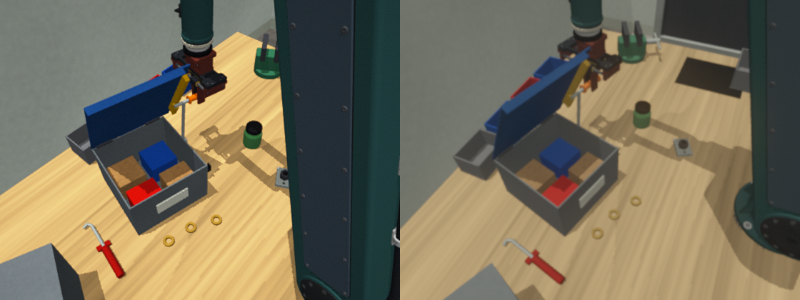

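Run:
```python
from h import *
i=cv2.imread("pics/side6.png")
cv2.imwrite("pics/z6.png",cv2.resize(i[60:240,110:350],None,fx=3.2,fy=3.2,interpolation=cv2.INTER_CUBIC))
```

View pics/z6.png

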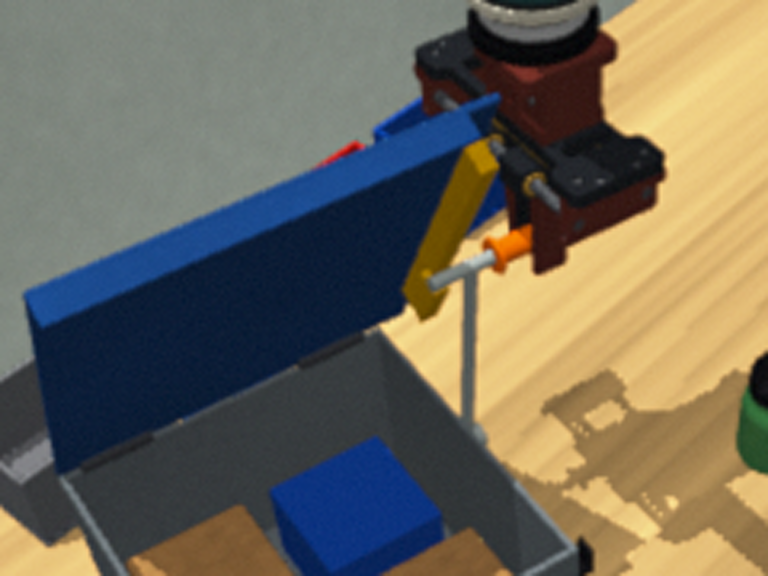

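Run:
```python
from h import *
from scipy.optimize import least_squares
b=(.6033,.1486,-.2528)
def pts(th,h,y,L=.295):
    # rel hinge: forward L, up h rotated by th
    x=.12-(L*np.cos(th)-h*np.sin(th)*1) ; z=.15+L*np.sin(th)+h*np.cos(th)
    return b2w([[x,y,z]],b)
for n in("side6","scene6"):
  K,T=load(n)
  for th in(.95,1.0,1.05,1.1,1.15): print(n,th,*[((proj(pts(th,h,y),K,T)[0])).round(1) for h in(-.005,) for y in(.12,-.142)])
```

```text
side6 0.95 [132.8 176.9] [280.3 110.9]
side6 1.0 [128. 168.] [276.1 103.1]
side6 1.05 [123.3 159.2] [271.7  95.4]
side6 1.1 [118.5 150.6] [267.3  88. ]
side6 1.15 [113.9 142.3] [262.8  80.8]
scene6 0.95 [164.5 173. ] [285.3  84.4]
scene6 1.0 [157.1 164.6] [279.5  77.4]
scene6 1.05 [149.7 156.5] [273.6  70.7]
scene6 1.1 [142.2 148.6] [267.4  64.2]
scene6 1.15 [134.7 140.9] [261.1  58. ]
```

Call:
send_rows([
  [0,0.2,-0.02,0,0,0],
])

```text
time: 13.4
eef_pos: [0.5999, -0.0605, 0.2203]
tool_rot: [-2.484, -1.915, -0.003]
ft_force: [-1.0, 3.1, -8.4]
grip_width: 0.196
```

```bash
python3 -c "
from h import *
arc()"
```

```text
t 13.4 pos [ 0.5999 -0.0605  0.2203] yawY -14.72 z [-0.002  0.005 -1.   ] F [-1.   3.1 -8.4] w 0.196 j6 0.04
ang 1.4658 rad_err mm 0.13 side mm 0.75  Ftan -2.7 Frad -8.2 Fy 2.8
```

```bash
cat > look.py <<'E'
import sys
from h import *
from rig import capture
k=sys.argv[1]
c=capture("side"); np.savez(f"pics/side{k}.npz",K=c["intrinsics"],T=c["cam_to_world"])
cv2.imwrite(f"pics/z{k}.png",cv2.resize(c["frame"][60:240,110:350],None,fx=3.2,fy=3.2,interpolation=cv2.INTER_CUBIC)); arc(); print(lidpred(1.466))
E
python3 look.py 7
```

```text
t 13.45 pos [ 0.6006 -0.0606  0.2204] yawY -14.73 z [-0.001  0.005 -1.   ] F [-0.8  3.1 -9.8] w 0.202 j6 0.04
ang 1.4693 rad_err mm 0.15 side mm 0.75  Ftan -2.6 Frad -9.6 Fy 2.8
(np.float64(1.1097219330328343), np.float64(1.02014644510699), np.float64(0.11075630873202998))
```

View pics/z7.png

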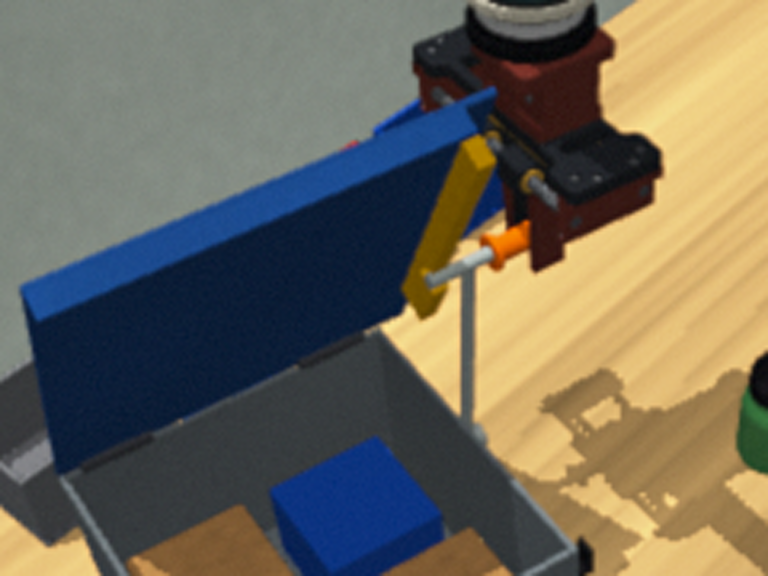

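Call:
send_rows([
  [0,0.15,-0.01,0,0,0],
])

```text
time: 13.58
eef_pos: [0.6025, -0.0611, 0.2206]
tool_rot: [-2.485, -1.916, -0.005]
ft_force: [0.1, 2.5, -9.2]
grip_width: 0.197
```

```bash
python3 look.py 8
```

```text
t 13.62 pos [ 0.603  -0.0612  0.2206] yawY -14.73 z [ 0.001  0.005 -1.   ] F [ 0.1  3.1 -9.8] w 0.197 j6 0.04
ang 1.4821 rad_err mm 0.13 side mm 0.75  Ftan -1.5 Frad -9.7 Fy 3.1
(np.float64(1.1097219330328343), np.float64(1.02014644510699), np.float64(0.11075630873202998))
```

View pics/z8.png

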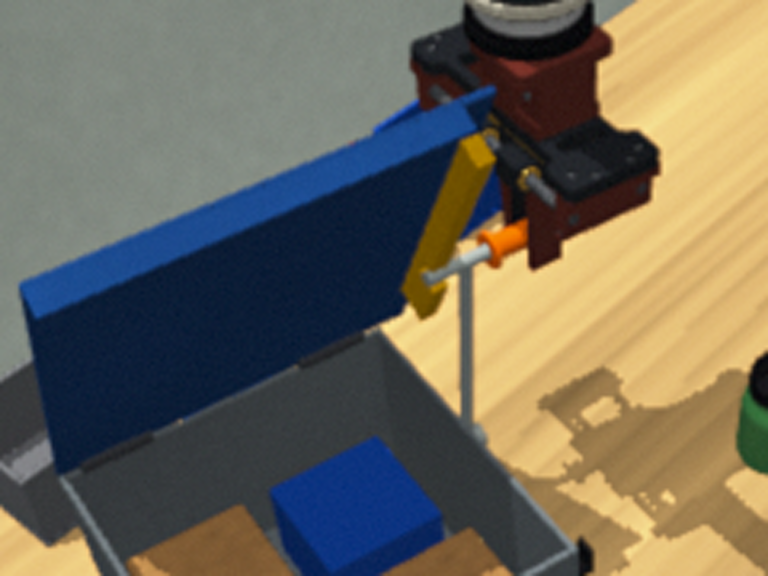

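Call:
send_rows([
  [0,0.15,-0.01,0,0,0],
])

```text
time: 13.75
eef_pos: [0.6045, -0.0616, 0.2207]
tool_rot: [-2.485, -1.916, -0.005]
ft_force: [-1.9, 3.5, -4.8]
grip_width: 0.198
```

```bash
python3 look.py 9
```

```text
t 13.8 pos [ 0.6045 -0.0616  0.2207] yawY -14.73 z [ 0.001  0.005 -1.   ] F [-1.4  2.6 -9.3] w 0.194 j6 0.04
ang 1.4905 rad_err mm 0.15 side mm 0.76  Ftan -2.8 Frad -9.1 Fy 2.2
(np.float64(1.1097219330328343), np.float64(1.02014644510699), np.float64(0.11075630873202998))
```

View pics/z9.png

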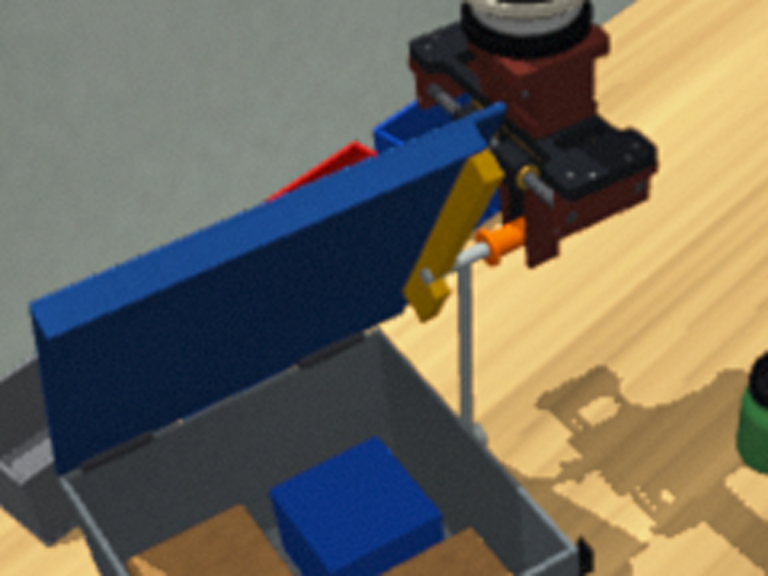

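Call:
send_rows([
  [0,0,0,0,0,0],
  [0,0,0,0,0,0],
])

```text
time: 14.05
eef_pos: [0.6044, -0.0616, 0.2207]
tool_rot: [-2.485, -1.916, -0.005]
ft_force: [-0.4, 2.9, -9.2]
grip_width: 0.199
```

```bash
python3 look.py 10; python3 -c "
from h import *
print(lidpred(1.4905))"
```

```text
t 14.1 pos [ 0.6044 -0.0616  0.2207] yawY -14.73 z [ 0.     0.005 -1.   ] F [-1.6  2.7 -8.8] w 0.198 j6 0.04
ang 1.4900 rad_err mm 0.13 side mm 0.73  Ftan -2.9 Frad -8.6 Fy 2.2
(np.float64(1.1097219330328343), np.float64(1.02014644510699), np.float64(0.11075630873202998))
(np.float64(1.1496781343116014), np.float64(1.0580598932056495), np.float64(0.10824706932345472))
```

View pics/z10.png

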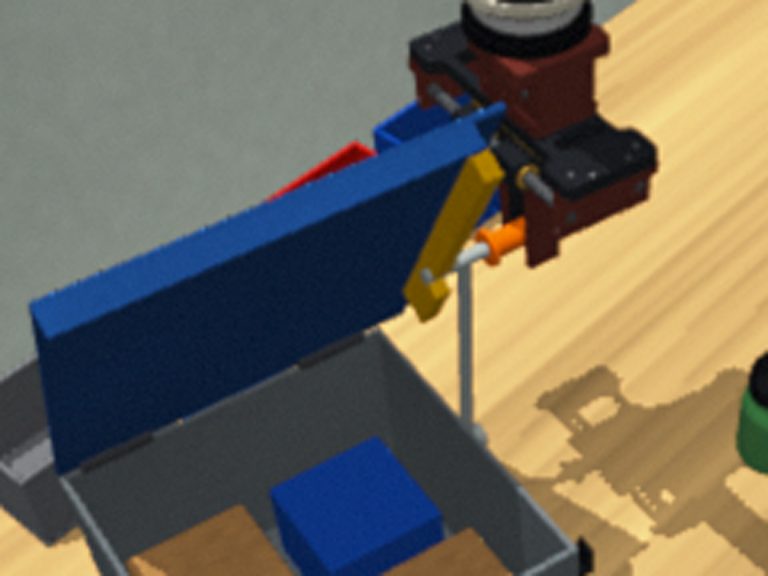

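Call:
send_rows([
  [0,-0.2,0.01,0,0,0],
  [0,0,0,0,0,0],
])

```text
time: 14.35
eef_pos: [0.6042, -0.0615, 0.2207]
tool_rot: [-2.488, -1.918, -0.009]
ft_force: [0.7, 3.2, -9.2]
grip_width: 0.193
```

```bash
python3 look.py 11
```

```text
t 14.4 pos [ 0.6041 -0.0615  0.2207] yawY -14.74 z [ 0.004  0.004 -1.   ] F [  2.3   3.1 -10.7] w 0.199 j6 0.04
ang 1.4880 rad_err mm 0.14 side mm 0.75  Ftan 0.5 Frad -10.8 Fy 3.6
(np.float64(1.1097219330328343), np.float64(1.02014644510699), np.float64(0.11075630873202998))
```

View pics/z11.png

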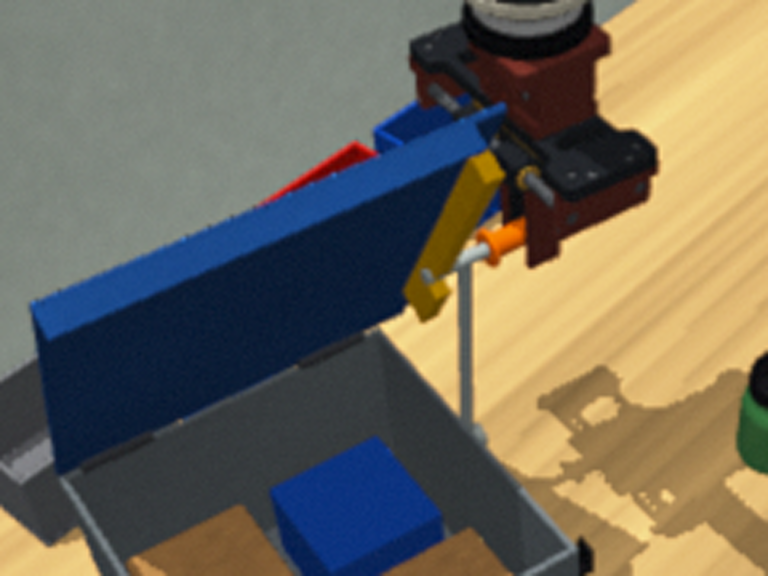

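Call:
send_rows([
  [0,-0.3,0.01,0,0,0],
  [0,-0.3,0.01,0,0,0],
])

```text
time: 14.65
eef_pos: [0.6036, -0.0613, 0.2207]
tool_rot: [2.482, 1.913, 0.02]
ft_force: [11.1, 0.7, -17.7]
grip_width: 0.198
```

```bash
python3 look.py 12
```

```text
t 14.7 pos [ 0.6036 -0.0613  0.2207] yawY -14.76 z [ 0.015  0.001 -1.   ] F [ 11.1   0.6 -19.1] w 0.196 j6 0.04
ang 1.4839 rad_err mm 0.22 side mm 0.79  Ftan 8.9 Frad -20.0 Fy 3.3
(np.float64(1.1097219330328343), np.float64(1.02014644510699), np.float64(0.11075630873202998))
```

View pics/z12.png

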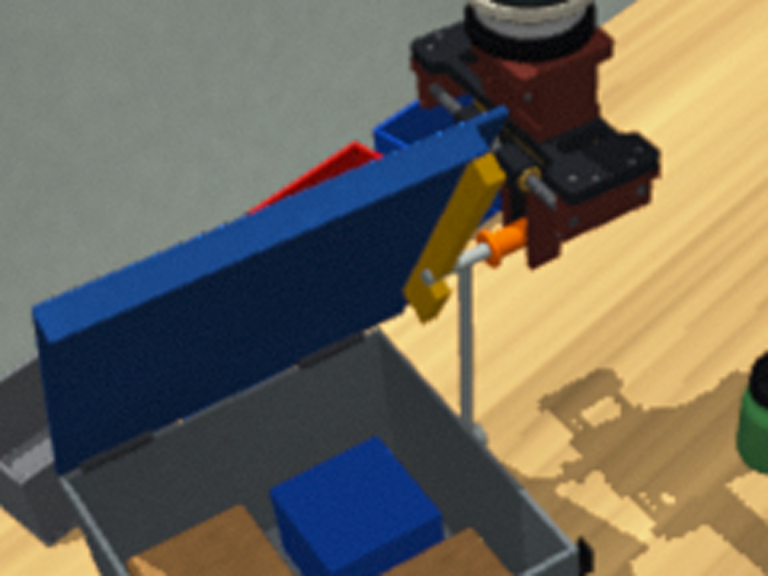

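Call:
send_rows([
  [0,0.2,0.05,0.5,0,0],
  [0,0,0.05,0,0,0],
])

```text
time: 14.95
eef_pos: [0.6048, -0.0617, 0.2207]
tool_rot: [-2.488, -1.918, -0.01]
ft_force: [-1.9, 3.0, -4.4]
grip_width: 0.201
```

```bash
python3 -c "
from h import *
arc()"
```

```text
t 14.95 pos [ 0.6048 -0.0617  0.2207] yawY -14.75 z [ 0.005  0.004 -1.   ] F [-1.9  3.  -4.4] w 0.201 j6 0.04
ang 1.4918 rad_err mm 0.07 side mm 0.75  Ftan -2.9 Frad -4.2 Fy 2.4
```

Call:
send_rows([
  [0,0,0,0,0,0],
  [0,0,0,0,0,0],
  [0,0,0,0,0,0],
  [0,0,0,0,0,0],
], grip=0.2)

```text
time: 15.45
eef_pos: [0.608, -0.0643, 0.2249]
tool_rot: [2.481, 1.912, 0.016]
ft_force: [0.1, -0.3, 0.5]
grip_width: 0.59
```

```bash
python3 look.py 13
```

```text
t 15.5 pos [ 0.608  -0.0643  0.2249] yawY -14.77 z [ 0.014 -0.001 -1.   ] F [ 0.5 -0.8 -1. ] w 0.596 j6 0.04
ang 1.5115 rad_err mm 3.99 side mm -0.87  Ftan 0.6 Frad -1.0 Fy -0.7
(np.float64(1.1097219330328343), np.float64(1.02014644510699), np.float64(0.11075630873202998))
```

View pics/z13.png

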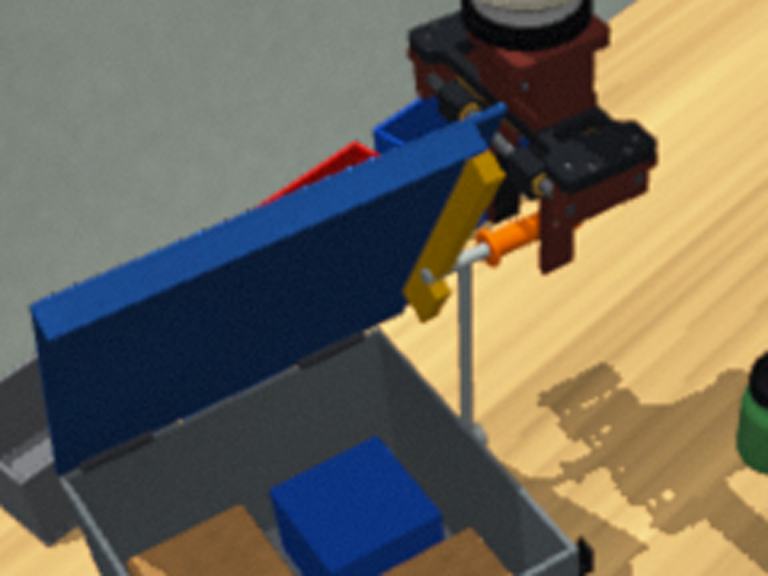

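Call:
send_rows([
  [0,0,-1.5,0,0,0],
  [-0.2,0,-3,0,0,0],
  [-0.5,0,-4,0,0,0],
  [-1,0,-4,0,0,0],
  [-4,0,0,0,0,0],
  [-4,0,0,0,0,0],
  [0,0,0,0,0,0],
  [0,0,0,0,0,0],
  [0,0,0,0,0,0],
])

```text
time: 16.62
eef_pos: [0.5824, -0.1591, 0.3622]
tool_rot: [2.474, 1.911, 0.023]
ft_force: [-0.1, -0.7, 0.2]
grip_width: 0.606
```

```bash
python3 look.py 14
python3 - <<'E'
from rig import capture
import cv2
cv2.imwrite("pics/scene14.png",capture("scene")["frame"])
E
```

```text
t 16.68 pos [ 0.5824 -0.159   0.3622] yawY -14.63 z [ 0.021 -0.004 -1.   ] F [-0.3  0.6  0.6] w 0.598 j6 -0.13
ang 1.5331 rad_err mm 141.22 side mm -98.98  Ftan -0.5 Frad 0.6 Fy 0.5
(np.float64(1.1097219330328343), np.float64(1.02014644510699), np.float64(0.11075630873202998))
```

View pics/z14.png

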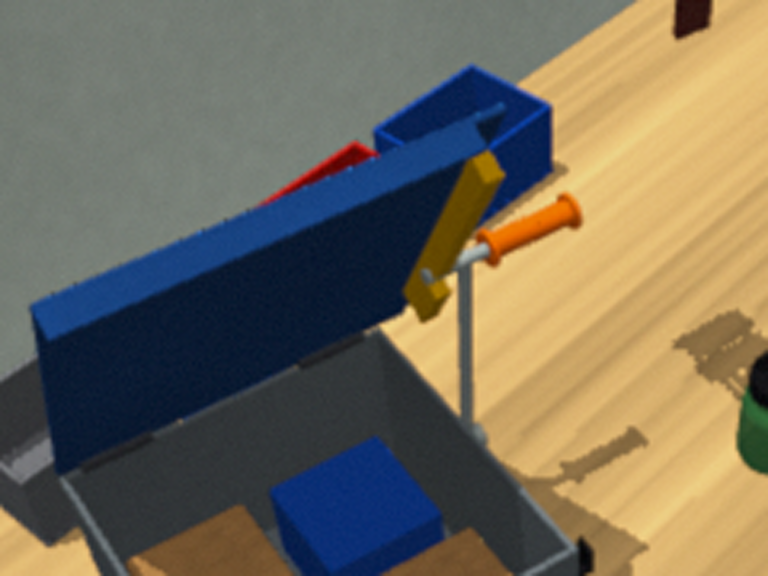

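View pics/scene14.png

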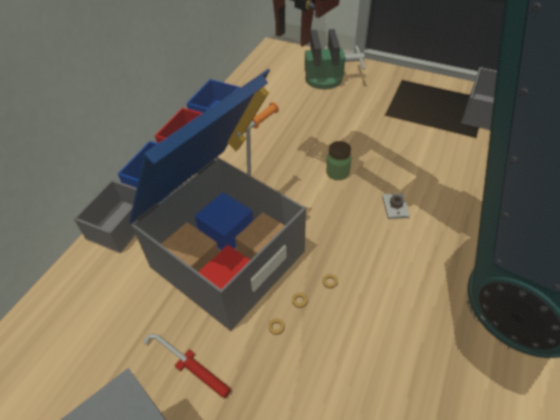

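Run:
```python
from h import *
i=cv2.imread("pics/side5.png"); cv2.imwrite("pics/z5.png",cv2.resize(i[130:290,110:350],None,fx=3.2,fy=3.2,interpolation=cv2.INTER_CUBIC))
b=(.6033,.1486,-.2528)
def pts(th,h,y,L=.295): return b2w([[.12-(L*np.cos(th)-h*np.sin(th)),y,.15+L*np.sin(th)+h*np.cos(th)]],b)
K,T=load("side5")
for th in(.6,.65,.7,.75): print(th,(proj(pts(th,-.005,.12),K,T)[0]-[110,130])*3.2)
K,T=load("side14")
for th in(1.03,1.05,1.07,1.09,1.11): print(th,(proj(pts(th,-.005,.12),K,T)[0]-[110,60])*3.2)
for a in(1.46,1.47,1.48,1.49,1.5,1.51):
  g=[PIV+.19*(-np.cos(a)*EX+np.sin(a)*EZ)+EY*d for d in(-.032,.032)]; print(a,(proj(g,K,T)-[110,60])*3.2)
print(lidpred(1.15))
```

```text
0.6 [173.72683384 348.90611818]
0.65 [160.5577802  321.62392895]
0.7 [146.86679648 293.71725242]
0.75 [132.71881098 265.32652278]
1.03 [ 48.58269199 328.6078378 ]
1.05 [ 42.4842443 317.4627169]
1.07 [ 36.40292651 306.41623508]
1.09 [ 30.34413421 295.47805989]
1.11 [ 24.31321226 284.65767385]
1.46 [[575.5111476  211.48954302]
 [494.05197099 249.22916133]]
1.47 [[573.84979143 209.72669469]
 [492.42592554 247.39048202]]
1.48 [[572.1896309  207.9879674 ]
 [490.80238582 245.57600609]]
1.49 [[570.53090875 206.27355323]
 [489.18158724 243.78593713]]
1.5 [[568.87386624 204.58363847]
 [487.56376352 242.02047278]]
1.51 [[567.21874311 202.91840361]
 [485.94914656 240.27980473]]
(np.float64(0.6789785450272694), np.float64(0.6105295600634988), np.float64(0.14542087761700237))
```

View pics/z5.png

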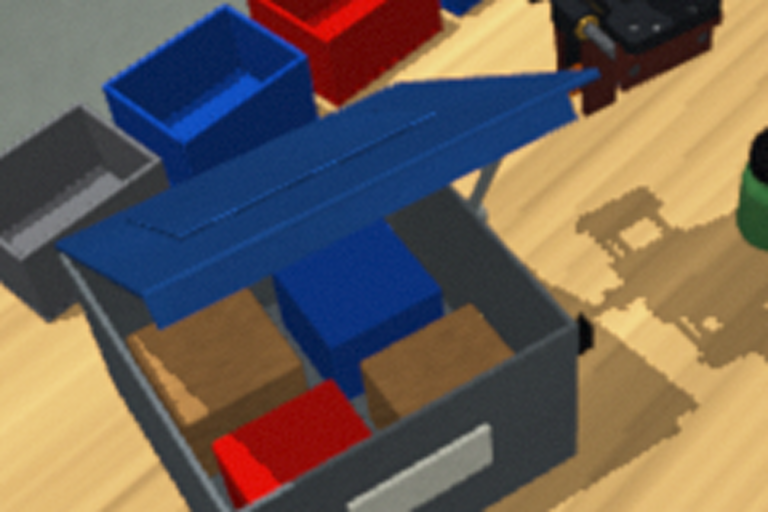

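```bash
python3 -c "
from rig import finish_job
print(finish_job())"
```

```text
the job is handed in; nothing more can be done
None
```

The lid is propped open: the rod is seated in the slot and holds it up with the gripper clear. I handed the job in at about 16.7 s of the 58 s allowed.

I pinched the orange grip and swung the rod up along its arc, raising the lid. I then slid the crossbar along the strip in 2 mm or smaller steps until the lid dropped into the slot. After that I released the grip and drew the arm away.

**Seating:**
- At about 1.48–1.49 rad of rod angle the tangential force at the grip fell from about 7 N to 1.5–3 N. At the same time the side picture showed the lid drop.
- A backward tug of about 9 N moved the grip only about 1 mm.

**Lid angle:** After release the side picture gave about 1.06 rad once corrected for the offset seen in an earlier picture, against about 1.055 rad expected when fully seated. Uncorrected it read about 1.08 rad, which would mean a depth of 8–9 mm, still over the 7 mm needed.

**Spring buffer:** It was not measured directly. I did not push on after the drop, and the forward force at the grip stayed around 3 N, below the 5 N at which the buffer starts to give.

**Other checks:** The last pictures showed the lid and rod unmoved after release. The jar, nut plate, grommets and puller looked to be in their original places.

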